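# Hang up the ear defenders and secure them with the stop sleeve

### The arm

A 7-joint arm with a two-finger parallel gripper is mounted at the origin on a cart in front of the work surface, level with it; the furniture and walls round the work are solid. World frame = base frame: x ahead of the robot, y to its left, z up, the work surface at z = 0. Lengths are in mm, angles in degrees, forces in N, time in s.
With the tool pointing down it reaches from about 425 to 950 mm from the base axis. Payload 4.7 kg.
Tool frame: the origin (TCP) lies midway between the tips of the shut fingers; the grasp point (between the pads) lies 19 mm behind it; x points along the fingers, y is the direction in which the jaws open and shut, and the axes are right-handed (so a half turn about x gives the same grasp; the last joint's range is limited). The gripper opens to 87 mm and grips with 3 to 60 N. Pads are 19 mm wide; open, the fingers measure 117 mm over their backs; the gripper's body (75 mm by 190 mm) begins 51 mm behind the grasp point.
Start: joints at [67.615, 26.849, -2.785, 87.806, 1.381, 65.374, -4.715], TCP at [238.969, -631.303, 222.573] pointing down, gripper open.
Joint ranges: [-148.3, 148.3], [-19.14, 114.17], [-79.39, 73.82], [5.75, 140.21], [-59.74, 239.74], [12.07, 113.84], [-152.46, 152.46]. Speed limits (degrees/s): [147.25, 147.25, 180, 180, 180, 180, 180].

### API

Orientations are given as [roll, pitch, yaw] about the fixed x, y, z axes, in that order (R = Rz(yaw) Ry(pitch) Rx(roll)).
In Python, from cell import sensors, get_image, env gives the robot as it stands. The module is installed in compiled form; this text tells all that it offers.
- The arm moves only by the tool servo_tool, never from a script. Its argument "series" is a list of rows, each a list of 6 numbers: the shift along the tool's x, y, z scaled (see below), then the turn, a rotation vector about the tool's x, y, z scaled (see below). In form: [[dx, dy, dz, rx, ry, rz], ...]. A call has exactly 8 rows; each row is the pose to reach, as a shift and turn from the pose commanded when the call began, along the tool's axes at that moment, turning the shorter way round; what a row does not reach only later rows make up. The controller multiplies each number of a shift by 500 mm and each number of a turn by 2 pi rad. A row lasts 1/8 s, in which the tool goes at most 62.5 mm and 10.7 degrees, less where a joint would pass 70% of its speed; a pose out of reach is approached as far as the arm can. A call with a number of a shift or a turn outside -1 to 1 is refused whole. A call with a gripper value outside its range is refused whole. "hand" is the opening, from 0 (shut) to 1 (fully open), set as the call begins (left out, the last holds). The fingers move at their own pace and stop on an object; the grip force is fixed at half the most. Time passes only in rows, so rows that repeat a pose let the fingers close, or fill a call up. It gives the time, the measured TCP pose, the force and the opening at its end, in the units of the state.
- sensors.get_obs(): the state, without advancing time (a new reading comes with each control period).
- get_image(name): name is "side" or "top" or "wrist"; returns a dict with "frame" (384x512x3 uint8, blue, green, red), "fx", "fy", "cx", "cy" (pixels), "dist_coeffs" ([k1, k2, p1, p2, k3] as OpenCV has them; the pictures are not rectified), "position" and "rotation" of the camera in the world; the wrist camera has in their place "tool_from_camera" (4x4, takes a point from camera to tool coordinates, whose origin is the TCP and whose axes are the tool frame's). Camera axes: x right, y down, z forward; pixel columns grow to the right and rows downward; lengths in mm; the calibration is good to about 2 mm. A picture is of the moment at which its call begins: read the wrist's pose just before it. There is no depth.
- env.job_done(): hands the job in, once; it reports no verdict.
The state is a dict: "time": time; "joint_pos": joint angles; "qd": joint speeds; "joint_efforts": joint torques, N m; "tool_pos": TCP position; "tcp_rot": TCP orientation; "ft_force": force on the tool from outside, world axes, zero at the start; "wrist_torque": the same for the moment, N m; "width": finger opening in mm.
Only numpy, scipy, OpenCV 4.12 (cv2) and the standard library are available. Lean on these libraries where they do the work, as an engineer would, in place of code of your own. Each camera call takes 0.05 s, during which the arm holds its last target. There are 200 camera calls.

### The job

Take the blue ear defenders off the sloping rest and hang them by their headband over the horizontal bar of the hanging rail, squarely astride the bar with one cup hanging on each side of it, and let go. Then push the orange stop sleeve fully down onto the upright spigot at the bar's free end so that they cannot slip off. Do not drop the ear defenders onto the table, and leave the beige petri dish near the middle of the table and the black objective can standing where they are.

Things in the scene. Friction and masses are not known exactly. Their poses are not given: they have to be found in the camera images.
- ear_defenders: rigid ear defenders 146 (x) x 48 (y) x 146 (z): black headband, ribbed blue grip block on top, two blue cups below. Origin: middle of the underside of the arched band (20 wide in y), which rests on a bar. Cups: 40 to 73 either side in x, +-24 in y, 48 to 108 below the origin, 80 free between them. z points up from cups to grip block; at the start it leans 35 degrees, lying on the rest
- ear_grip (a point): centre of the ear defenders' grip block, 22 above their origin, same axes; the block is 80 (x) x 20 (y) x 32 (z): grip it across its 20 mm, fingertips not below the ear defenders' origin, so that they stay clear of the bar
- sloping_rest: fixed grey tray on a black foot 180 (x) x 130 (y); origin at the centre of the foot's underside. The board, 170 wide, top edge 96 above the table, leans 35 degrees towards the rest's -y, with a ledge and small lip at its foot. The cups of the ear defenders lie on the board and stand on the ledge; band and grip block project past its upper edge. They lift off along their own z
- hanging_rail: fixed steel stand; origin on the table below the middle of the bar. Round horizontal bar 12 in diameter, axis 145 above the table, 220 long, along y. Post at y = -110 on a grey foot plate (x +-45, y -150 to +40, 12 thick); at y = +110, the free end, a round seat with an upright spigot
- bar_top (a point): top of the bar at its middle, 151 above the table, axes as the rail stand (y along the bar)
- spigot_seat (a point): centre of the flat seat (28 mm diameter) at the foot of the upright spigot at the bar's free end, 155 above the table. The spigot is 13 mm in diameter and rises 28 above this point, its last 6 mm tapered.
- stop_sleeve: orange tube standing upright on the table, outer diameter 36, bore 18 right through, 60 high; origin at the centre of its lower end, z along its axis. Mass about 0.06 kg.
- objective_can: black screw can, 41 diameter x 68 high, upright; a bystander. Origin at the centre of its underside.
- petri_dish: round beige petri dish with lid near the middle of the table, 60 diameter x 14 high; a bystander. Origin at the centre of its underside.
Things that resemble listed ones, but are neither listed nor needed, are in the scene too. Of the things that look like the stop_sleeve, take the one that is farthest to the robot's left at the start.

How it is judged (in metres and radians):
On the way, in this order (a step that is already met when the one before it is completed fails the run):
1. the ear defenders hang astride the bar, let go (x of ear_defenders in the frame of bar_top between -0.028 and 0.028 m and y of ear_defenders in the frame of bar_top between -0.085 and 0.085 m and z of ear_defenders in the frame of bar_top between -0.008 and 0.008 m and angle between ear_defenders's own z axis and vertical below 0.35 rad and angle between the y axis of ear_defenders and the y axis of hanging_rail, either way round below 0.5 rad and linear speed of ear_defenders below 0.05 m/s and contact force between ear_defenders and the fingers below 0.1 N), for 0.3 s.
2. the stop sleeve sits fully down on the spigot, let go (horizontal distance between stop_sleeve and spigot_seat below 0.006 m and z of stop_sleeve in the frame of spigot_seat between -0.004 and 0.004 m and angle between stop_sleeve's own z axis and vertical below 0.12 rad and linear speed of stop_sleeve below 0.05 m/s and contact force between stop_sleeve and the fingers below 0.1 N), for 0.2 s.
At the end, for the whole second after the job is handed in: Ear defenders at rest astride the bar: crown within 28 mm of it sideways, 85 mm of its middle along it, 8 mm of its top; upright within 20 and square to the bar within 28 degrees. Sleeve upright on the spigot, lower end within 4 mm of the seat, centred within 6 mm (x of ear_defenders in the frame of bar_top between -0.028 and 0.028 m and y of ear_defenders in the frame of bar_top between -0.085 and 0.085 m and z of ear_defenders in the frame of bar_top between -0.008 and 0.008 m and angle between ear_defenders's own z axis and vertical below 0.35 rad and angle between the y axis of ear_defenders and the y axis of hanging_rail, either way round below 0.5 rad and linear speed of each of ear_defenders, stop_sleeve below 0.05 m/s and horizontal distance between stop_sleeve and spigot_seat below 0.006 m and z of stop_sleeve in the frame of spigot_seat between -0.004 and 0.004 m and angle between stop_sleeve's own z axis and vertical below 0.12 rad); the robot touches nothing.
It fails at once if the ear defenders are dropped low (height (world z) of ear_defenders below 0.07 m).
It fails at once if the objective can is pushed away or tipped (distance of objective_can from where it was at the start of the episode above 0.03 m or angle between objective_can's own z axis and vertical above 0.5 rad).
It fails at once if the petri dish is pushed away (distance of petri_dish from where it was at the start of the episode above 0.03 m).
It also fails if it takes over 72 s, if anything falls off the work surface, if the arm or the gripper's body presses on something with over 40 N, if the wrist force passes 120 N, or if a joint passes its speed limit or range.

## Working session

There is one attempt and no reset: what is moved stays moved. The work goes in short steps, Python scripts to look and compute and a tool call to move; the robot and the scene stay as the last step left them, time stands still between calls to the robot, and variables do not carry over. Pictures are saved under pics/ and viewed, on a budget of 10 in all, crops included, one or two more only if the job needs it, and the job is handed in when it is done.

Besides the shell and the picture viewer there is one more tool, called after "Request:" by a JSON object that holds its "name" and its "arguments". servo_tool: Moves the arm, as the interface text tells. Shifts and turns lie within -1 to 1; 1 stands for 500 mm of shift or 2 pi rad of turn. Its arguments: {"type":"object","properties":{"series":{"type":"array","items":{"type":"array","items":{"type":"number","minimum":-1,"maximum":1}}},"hand":{"type":"number"}},"required":["series"]}

```bash
mkdir -p pics
cat > h.py <<'E'
import numpy as np, cv2, pickle
from scipy.spatial.transform import Rotation as R
from cell import sensors, get_image, env
def rot(s): return R.from_euler('xyz', s['tcp_rot'], degrees=True)
def cap(name, fn=None):
    s=sensors.get_obs(); d=get_image(name)
    if name=='wrist':
        T=np.array(d['tool_from_camera']); Rt=rot(s).as_matrix()
        d['rotation']=Rt@T[:3,:3]; d['position']=Rt@T[:3,3]+np.array(s['tool_pos'])
    d['rotation']=np.array(d['rotation']); d['position']=np.array(d['position'])
    if fn: cv2.imwrite('pics/'+fn+'.png', d['frame']); pickle.dump(d,open('pics/'+fn+'.pkl','wb'))
    return d
def load(fn): return pickle.load(open('pics/'+fn+'.pkl','rb'))
def K(d): return np.array([[d['fx'],0,d['cx']],[0,d['fy'],d['cy']],[0,0,1.]])
def ray(d,uv):
    p=cv2.undistortPoints(np.array(uv,float).reshape(-1,1,2),K(d),np.array(d['dist_coeffs'],float)).reshape(-1,2)
    v=np.c_[p,np.ones(len(p))]@d['rotation'].T
    return v/np.linalg.norm(v,axis=1)[:,None]
def onz(d,uv,z):
    v=ray(d,uv); return d['position']+v*((z-d['position'][2])/v[:,2])[:,None]
def tri(d1,uv1,d2,uv2):
    a,b=ray(d1,[uv1])[0],ray(d2,[uv2])[0]; w=d2['position']-d1['position']
    t=np.linalg.lstsq(np.c_[a,-b],w,rcond=None)[0]
    p,q=d1['position']+t[0]*a,d2['position']+t[1]*b
    return (p+q)/2,np.linalg.norm(p-q)
def proj(d,P):
    Rc=d['rotation'].T
    return cv2.projectPoints(np.array(P,float).reshape(-1,1,3),cv2.Rodrigues(Rc)[0],-Rc@d['position'],K(d),np.array(d['dist_coeffs'],float))[0].reshape(-1,2)
def move(P,rpy=None,Rm=None):
    "shift/turn numbers from present pose to P"
    s=sensors.get_obs(); r=rot(s)
    t=Rm if Rm is not None else (R.from_euler('xyz',rpy,degrees=True) if rpy is not None else r)
    print('shift',np.round(r.inv().apply(np.array(P)-s['tool_pos'])/500,4),'turn',np.round((r.inv()*t).as_rotvec()/(2*np.pi),4))
E
python3 - <<'E'
from h import *
s=sensors.get_obs(); print(s); print(np.round(rot(s).as_matrix(),3))
for n in('side','top','wrist'):
    d=cap(n,n+'0'); print(n,d['position'],np.round(d['rotation'],2).tolist(),d['fx'])
a=[cv2.imread(f'pics/{n}0.png') for n in('side','top')]
cv2.imwrite('pics/both.png',cv2.resize(np.vstack(a),None,fx=.78,fy=.78))
E
```

```text
{'time': 0.0, 'joint_pos': array([67.61627593, 26.89746375, -2.78149334, 87.87424581,  1.38246716,
       65.37249272, -4.71310777]), 'qd': array([-0.03306244,  0.01809691, -0.06503655,  0.0872599 , -0.00559251,
       -0.03106975,  0.0106658 ]), 'joint_efforts': array([-3.67380344e-04, -5.07973015e+01, -7.98640447e-02, -2.36151767e+01,
       -6.11695717e-02,  3.80020612e-02,  1.78577948e-04]), 'tool_pos': array([ 238.66841514, -630.7657221 ,  221.49355385]), 'tcp_rot': array([-86.51159547,  89.88937712, 114.2186223 ]), 'ft_force': array([ 0.33530726, -0.61516363,  0.45195686]), 'wrist_torque': array([ 0.01412453,  0.02224918, -0.01961106]), 'width': 86.60837774809399}
[[-0.001  0.354 -0.935]
 [ 0.002 -0.935 -0.354]
 [-1.    -0.002  0.   ]]
side [ 381.19168725 -990.29266504  904.02082298] [-127.45, -1.36, -8.65] 469.82541086778826
top [ 393.86428158   21.0553868  1114.76070168] [-171.39, -0.58, -90.8] 428.9116612880716
wrist [ 315.09872974 -602.39130755  384.06146782] [[0.35, -0.89, -0.28], [-0.94, -0.34, -0.1], [-0.0, 0.29, -0.96]] 270.73170377230196
```

View pics/top0.png

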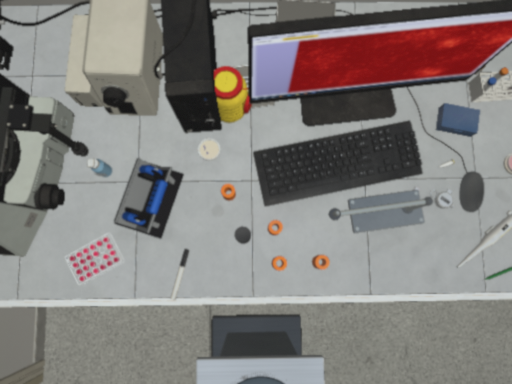

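View pics/side0.png

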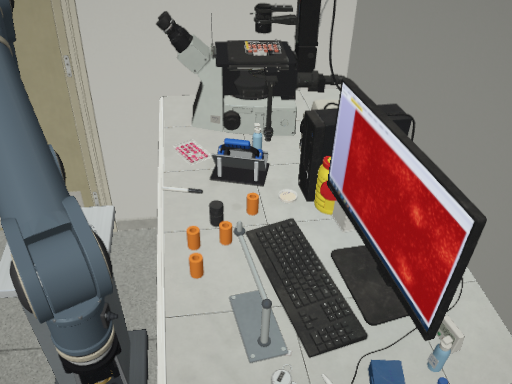

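Top view: four orange sleeves at (228,191), (275,227), (279,263) and (321,262). The leftmost is (228,191), which is (252,203) in the side view. The ear defenders are at (155,195), the rail's bar runs from (335,214) at the free end to (430,202) at the post, the dish is at (208,149) and the can at (243,235). The blue bottle (99,167) and blue box (458,119) are not ear defenders.

```bash
cat >> h.py <<'E'
_cap=cap
def cap(name, fn=None):
    d=_cap(name,None)
    if d['rotation'].ndim==1: d['rotation']=R.from_euler('xyz',d['rotation'],degrees=True).as_matrix()
    if fn: cv2.imwrite('pics/'+fn+'.png', d['frame']); pickle.dump(d,open('pics/'+fn+'.pkl','wb'))
    return d
E
python3 - <<'E'
from h import *
t=cap('top','top1'); s=cap('side','side1')
def comps(d,lo,hi,mn):
    m=cv2.inRange(cv2.cvtColor(d['frame'],cv2.COLOR_BGR2HSV),lo,hi)
    n,_,st,c=cv2.connectedComponentsWithStats(m)
    return [(np.round(c[i],1),st[i]) for i in range(1,n) if st[i][4]>mn]
print('orange top')
for c,st in comps(t,(5,150,120),(18,255,255),30): print(c,st,onz(t,[c],60)[0].round(0))
print('orange side')
for c,st in comps(s,(5,150,80),(18,255,255),30): print(c,st,onz(s,[c],30)[0].round(0))
print('blue')
for d in (t,s):
  for c,st in comps(d,(105,150,60),(125,255,255),20): print(c,st,onz(d,[c],80)[0].round(0))
print('bar',onz(t,[(335,214),(430,202)],150).round(0),'dish',onz(t,[(208,149)],14).round(0),'can',onz(t,[(243,235)],68).round(0))
a=cv2.resize(t['frame'][140:260,100:260],(800,600),interpolation=3)[:, :]
def crop(d,y0,y1,x0,x1,w,h): return cv2.resize(d['frame'][y0:y1,x0:x1],(w,h),interpolation=cv2.INTER_CUBIC)
g=np.vstack([np.hstack([crop(t,150,250,100,235,400,296),crop(t,170,240,310,450,400,296)]),
 np.hstack([crop(s,130,240,180,330,400,296),crop(s,210,365,190,400,400,296)])])
cv2.imwrite('pics/c1.png',g)
E
```

```text
orange top
[226.4  81. ] [214  70  24  23  80] [851.  77.  60.]
[237.8  89.7] [223  76  24  23  54] [827.  48.  60.]
[228.  191.5] [222 185  13  14 123] [561.  74.  60.]
[275.  227.1] [269 221  13  13  87] [471. -41.  60.]
[279.1 263.1] [273 257  13  13  94] [383. -49.  60.]
[320.8 261.5] [314 256  15  12 103] [ 385. -151.   60.]
orange side
[252.1 203.3] [247 193  12  22 226] [563.  77.  30.]
[225.3 232.1] [219 221  13  24 269] [471. -38.  30.]
[193.1 237.4] [187 226  13  24 261] [382. -49.  30.]
[195.9 265.1] [189 253  14  25 294] [ 384. -153.   30.]
blue
[147.  169.6] [140 166  14   9  91] [614. 272.  80.]
[156.5 196.6] [146 179  22  35 397] [547. 247.  80.]
[132.2 217.8] [123 212  23  13 125] [496. 305.  80.]
[236.9 143.2] [225 139  25  10 191] [550. 337.  80.]
[259.2 153.8] [255 149   8  10  31] [613. 265.  80.]
[390.4 272. ] [352 213  69 107 208] [ 844. -286.   80.]
[442.3 380.7] [438 378  10   6  42] [ 842. -583.   80.]
bar [[ 492. -172.  150.]
 [ 516. -392.  150.]] dish [[682. 129.  14.]] can [[452.  38.  68.]]
```

View pics/c1.png

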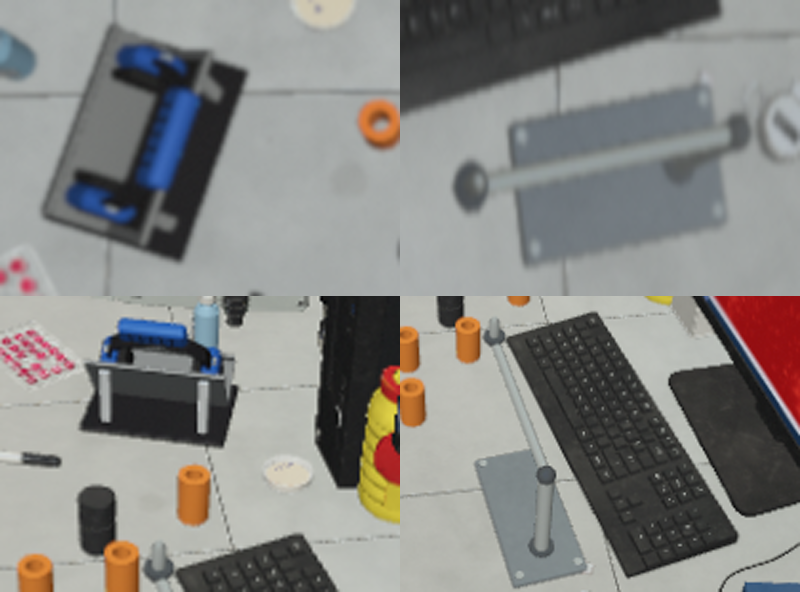

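The crop confirms the chosen sleeve: the lone orange tube just right of the rest, about (562,75). The rail's free end with the spigot is on the left, towards the rest, and the grip block overhangs the board's upper edge on its −y side. Next I'll triangulate the block and the seat.

Run:
```python
from h import *
t=load('top1'); s=load('side1')
p,e=tri(t,(156.5,196.6),s,(236.9,143.2)); print('grip',p.round(1),e)
def blue(d,x0,y0,x1,y1):
    m=cv2.inRange(cv2.cvtColor(d['frame'],cv2.COLOR_BGR2HSV),(105,130,50),(125,255,255))
    z=np.zeros_like(m); z[y0:y1,x0:x1]=m[y0:y1,x0:x1]; return cv2.findNonZero(z)
r=cv2.minAreaRect(blue(t,146,179,168,214)); print(r, cv2.boxPoints(r).round(1).tolist())
v=cv2.fitLine(blue(t,146,179,168,214),2,0,.01,.01).ravel(); c=v[2:]
A=onz(t,[c+10*v[:2],c-10*v[:2]],p[2]); dv=A[1]-A[0]; print('x dir',dv/np.linalg.norm(dv), np.degrees(np.arctan2(dv[1],dv[0])))
# seat: top crop (471,187)->(310+ (71)*140/400, 170+187*70/296); spigot top in side crop (495,320)
ut=(310+71*.35,170+187*70/296); us=(190+95*210/400,210+(320-296)*155/296)
print(ut,us,tri(t,ut,s,us), onz(t,[ut],183))
up=(310+338*.35,170+130*70/296); ups=(190+146*210/400,210+(474-296)*155/296)
print('post',up,ups,tri(t,up,s,ups))
x=np.array([np.cos(a:=np.arctan2(*( (-dv if dv[0]<0 else dv)[[1,0]]))),np.sin(a),0])
h=np.array([x[1],-x[0],0]); z=np.sin(np.radians(35))*h+np.cos(np.radians(35))*np.array([0,0,1]); print('z',z,'x',x)
Rt=R.from_matrix(np.c_[-z,np.cross(z,x),np.cross(-z,np.cross(z,x))])
print(Rt.as_euler('xyz',degrees=True)); 
move(p+150*z,Rm=Rt); o=sensors.get_obs(); 
# world yaw-only options
r=rot(o); print('to hover x,y,z', r.inv().apply(np.array([500,-200,400])-o['tool_pos'])/500)
```

```text
grip [537.  233.3 144.7] 0.8848588734555107
((156.54678344726562, 196.36636352539062), (12.411737442016602, 36.385738372802734), 19.29004669189453) [[144.6999969482422, 211.5], [156.6999969482422, 177.10000610351562], [168.39999389648438, 181.1999969482422], [156.39999389648438, 215.60000610351562]]
x dir [-0.94604608  0.32403211  0.        ] 161.09305415245382
(334.85, 214.22297297297297) (239.875, 222.56756756756758) (array([ 491.20531804, -167.08712618,  174.53749316]), np.float64(4.6720488694027456)) [[ 488.00431272 -165.25187605  183.        ]]
post (428.3, 200.74324324324323) (266.65, 303.2094594594595) (array([ 519.71123643, -389.35416463,  146.76571577]), np.float64(0.20580550658019178))
z [-0.18585718 -0.54262974  0.81915204] x [ 0.94604608 -0.32403211  0.        ]
[90.         55.         71.09305415]
shift [-0.09   -1.2732 -1.0599] turn [-0.3748  0.118   0.0426]
to hover x,y,z [-0.35535262 -0.62172726 -0.79362602]
```

Request:
{"name": "servo_tool", "arguments": {"hand": 1, "series": [[-0.08,-0.03,-0.04,0,0,0],[-0.16,-0.11,-0.14,0,0,0],[-0.22,-0.19,-0.24,0,0,0],[-0.25,-0.26,-0.34,-0.02,0,0],[-0.25,-0.33,-0.43,-0.04,0,0],[-0.25,-0.4,-0.52,-0.06,0,0],[-0.25,-0.47,-0.6,-0.08,0,0],[-0.25,-0.52,-0.67,-0.1,0,0]]}}

```text
time: 1.25
tool_pos: [461.4, -266.3, 348.0]
tcp_rot: [117.1, 90.0, -5.8]
ft_force: [0.2, -0.1, -0.1]
width: 86.9
```

Run:
```python
from h import *
o=sensors.get_obs(); print(o['time'],o['tool_pos'],o['joint_pos'],o['ft_force'])
x=np.array([.946,-.324,0]);z=np.array([-.1859,-.5426,.8192]);y=np.cross(z,x)
Rt=R.from_matrix(np.c_[-z,y,np.cross(-z,y)])
p=np.array([537,233.3,144.7])
move(p+150*z,Rm=Rt)
```

```text
1.25 [ 461.41082193 -266.27496753  347.97583024] [ 42.78788812   9.5566122  -20.03770302  96.00693711   3.36230553
  74.9857891  -10.70943793] [ 0.15051528 -0.13243581 -0.1172282 ]
shift [ 0.1608 -0.3736 -0.7543] turn [-0.2786  0.0879  0.0686]
```

Request:
{"name": "servo_tool", "arguments": {"series": [[0.0,-0.03,-0.05,-0.028,0.0,0.0],[0.01,-0.07,-0.14,-0.056,0.01,0.01],[0.02,-0.12,-0.24,-0.084,0.02,0.015],[0.03,-0.17,-0.34,-0.11,0.03,0.02],[0.04,-0.22,-0.44,-0.138,0.04,0.03],[0.05,-0.27,-0.54,-0.164,0.05,0.038],[0.06,-0.31,-0.62,-0.19,0.058,0.045],[0.07,-0.34,-0.68,-0.21,0.066,0.05]]}}

```text
time: 2.25
tool_pos: [504.0, 110.0, 312.6]
tcp_rot: [104.0, 62.3, 58.3]
ft_force: [0.2, 0.3, 0.5]
width: 86.8
```

Run:
```python
from h import *
o=sensors.get_obs(); print(o['time'],o['tool_pos'],o['joint_pos'],o['ft_force'])
x=np.array([.946,-.324,0]);z=np.array([-.1859,-.5426,.8192]);y=np.cross(z,x)
Rt=R.from_matrix(np.c_[-z,y,np.cross(-z,y)])
p=np.array([537,233.3,144.7])
move(p+110*z,Rm=Rt)
```

```text
2.25 [504.04099953 110.02438032 312.55049851] [ 33.95478502   2.54837103 -38.24297913 113.31463012 -26.9303193
  50.97935049  54.89998076] [0.2158632  0.3221044  0.46199577]
shift [ 0.1941  0.0231 -0.0527] turn [-0.0692  0.0209  0.0179]
```

Request:
{"name": "servo_tool", "arguments": {"series": [[0.03,0.0,-0.01,-0.015,0.005,0.004],[0.06,0.01,-0.025,-0.03,0.01,0.008],[0.1,0.015,-0.035,-0.045,0.015,0.012],[0.14,0.02,-0.045,-0.06,0.018,0.015],[0.17,0.023,-0.05,-0.069,0.021,0.018],[0.194,0.023,-0.053,-0.069,0.021,0.018],[0.194,0.023,-0.053,-0.069,0.021,0.018],[0.194,0.023,-0.053,-0.069,0.021,0.018]]}}

```text
time: 3.25
tool_pos: [517.4, 171.6, 235.3]
tcp_rot: [90.2, 55.0, 70.8]
ft_force: [0.0, 0.1, 0.4]
width: 87.1
```

Run:
```python
from h import *
o=sensors.get_obs(); print(o['time'],o['tool_pos'],o['joint_pos'],o['ft_force'])
d=cap('wrist','w1')
z=np.array([-.1859,-.5426,.8192]);p=np.array([537,233.3,144.7])
print(proj(d,[p,p-22*z,p+16*z]))
```

```text
3.25 [517.42174138 171.55002623 235.31799217] [ 32.48455605  13.94703638 -43.29482614 117.15775868 -33.69832824
  40.29288172  85.82914694] [0.04423827 0.06045969 0.40337146]
[[251.59614116 186.60031377]
 [251.54114762 181.1604134 ]
 [251.64150256 191.08962897]]
```

View pics/w1.png

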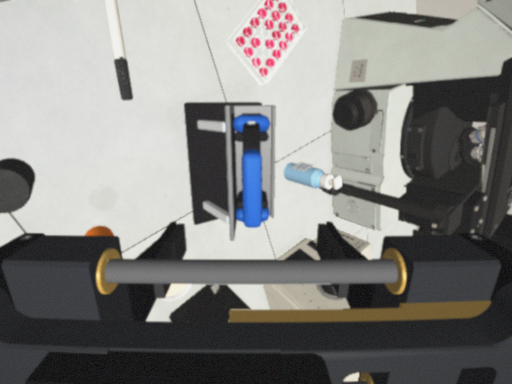

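The wrist view shows the grip block at about (252,188), squarely between the jaws and parallel to the pads, as projected. I'll measure its top face precisely.

Run:
```python
from h import *
d=load('w1'); o=sensors.get_obs()
z=np.array([-.1859,-.5426,.8192]);p=np.array([537,233.3,144.7]);x=np.array([.946,-.324,0])
m=cv2.inRange(cv2.cvtColor(d['frame'],cv2.COLOR_BGR2HSV),(105,150,80),(125,255,255)); m[:, :225]=0; m[:,285:]=0;m[:100]=0;m[235:]=0
for r in range(120,232,6):
    c=np.flatnonzero(m[r]); print(r,(c.min(),c.max()) if len(c) else None,end=' ')
# ray-plane of top face (p+16z, normal z): left/right/ends
def onpl(uv,P,n):
    v=ray(d,uv); return d['position']+v*((n@(P-d['position']))/(v@n))[:,None]
print()
Q=onpl([(243,150),(243,190),(263,190),(243,226),(263,226),(252,226)],p+16*z,z); y=np.cross(z,x)
print(np.c_[(Q-p)@x,(Q-p)@y,(Q-p)@z].round(1))
```

```text
120 (np.int64(233), np.int64(267)) 126 (np.int64(233), np.int64(267)) 132 None 138 None 144 None 150 (np.int64(247), np.int64(256)) 156 (np.int64(243), np.int64(259)) 162 (np.int64(243), np.int64(260)) 168 (np.int64(243), np.int64(260)) 174 (np.int64(243), np.int64(260)) 180 (np.int64(243), np.int64(260)) 186 (np.int64(243), np.int64(260)) 192 (np.int64(242), np.int64(261)) 198 (np.int64(242), np.int64(261)) 204 (np.int64(243), np.int64(261)) 210 (np.int64(236), np.int64(267)) 216 (np.int64(236), np.int64(267)) 222 (np.int64(245), np.int64(259)) 228 None 
[[-41.   -8.   16. ]
 [ -1.2  -8.6  16. ]
 [ -1.1  11.3  16. ]
 [ 37.9  -9.2  16. ]
 [ 38.   11.5  16. ]
 [ 37.9   0.1  16. ]]
```

Run:
```python
from h import *
x=np.array([.946,-.324,0]);z=np.array([-.1859,-.5426,.8192]);y=np.cross(z,x)
Rt=R.from_matrix(np.c_[-z,y,np.cross(-z,y)])
p=np.array([537,233.3,144.7])
move(p-16*z+.5*y-1*x,Rm=Rt)
```

```text
shift [ 0.255   0.0031 -0.0059] turn [-0.0011  0.0004 -0.    ]
```

Request:
{"name": "servo_tool", "arguments": {"series": [[0.03,0.0,-0.002,-0.001,0,0],[0.08,0.001,-0.004,-0.001,0,0],[0.13,0.003,-0.006,-0.001,0,0],[0.18,0.003,-0.006,-0.001,0,0],[0.22,0.003,-0.006,-0.001,0,0],[0.25,0.003,-0.006,-0.001,0,0],[0.255,0.003,-0.006,-0.001,0,0],[0.255,0.003,-0.006,-0.001,0,0]]}}

```text
time: 4.3
tool_pos: [539.0, 242.7, 131.6]
tcp_rot: [89.9, 55.0, 70.9]
ft_force: [0.2, 0.3, -0.6]
width: 87.0
```

Request:
{"name": "servo_tool", "arguments": {"hand": 0, "series": [[0,0,0,0,0,0],[0,0,0,0,0,0],[0,0,0,0,0,0],[0,0,0,0,0,0],[0,0,0,0,0,0],[0,0,0,0,0,0],[0,0,0,0,0,0],[0,0,0,0,0,0]]}}

```text
time: 5.3
tool_pos: [538.6, 242.8, 131.2]
tcp_rot: [89.9, 55.0, 70.9]
ft_force: [0.2, 0.6, -0.2]
width: 19.6
```

Run:
```python
from h import *
o=sensors.get_obs(); print(o)
s=cap('side','side2'); w=cap('wrist','w2')
z=np.array([-.1859,-.5426,.8192]);T=np.array(o['tool_pos'])
print('side px tcp, +16z,+32z',proj(s,[T,T+16*z,T+32*z]).round(0).tolist())
a=cv2.resize(s['frame'][90:210,170:300],(400,370),interpolation=cv2.INTER_CUBIC)
b=cv2.resize(w['frame'][60:300,120:380],(400,370),interpolation=cv2.INTER_CUBIC)
cv2.imwrite('pics/c2.png',np.hstack([a,b]))
```

```text
{'time': 5.3, 'joint_pos': array([ 20.12714175,  26.43652229, -41.78281814, 119.39050594,
       -30.38101661,  22.18733002,  82.1789376 ]), 'qd': array([-0.02056246, -0.00337287, -0.1858706 , -0.02355272,  0.06788445,
       -0.05092604,  0.0330632 ]), 'joint_efforts': array([ 3.34857940e-02, -3.68768334e+01, -7.18887985e+00, -1.71322399e+01,
       -8.07396714e-01, -1.58769479e-01, -1.23215136e-01]), 'tool_pos': array([538.6111673 , 242.81170068, 131.17464911]), 'tcp_rot': array([89.90702068, 55.00180727, 70.94161171]), 'ft_force': array([ 0.19692672,  0.63664241, -0.19590029]), 'wrist_torque': array([-0.55377655,  0.06111512,  0.05854251]), 'width': 19.63293902021615}
side px tcp, +16z,+32z [[237.0, 145.0], [237.0, 143.0], [236.0, 141.0]]
```

View pics/c2.png

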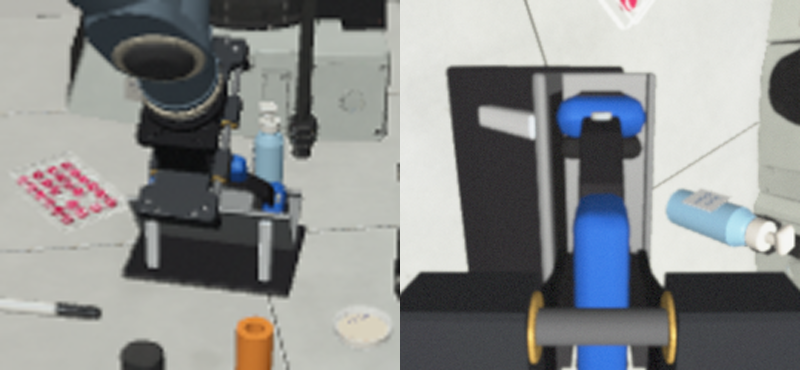

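Gripped: the width is 19.6 mm and the block is between the pads. Now lifting along its own z.

Request:
{"name": "servo_tool", "arguments": {"series": [[-0.01,0,0,0,0,0],[-0.03,0,0,0,0,0],[-0.06,0,0,0,0,0],[-0.1,0,0,0,0,0],[-0.15,0,0,0,0,0],[-0.21,0,0,0,0,0],[-0.27,0,0,0,0,0],[-0.32,0,0,0,0,0]]}}

```text
time: 6.4
tool_pos: [508.2, 154.5, 263.5]
tcp_rot: [89.8, 55.1, 70.7]
ft_force: [-0.2, -0.4, -2.7]
width: 19.7
```

Run:
```python
from h import *
o=sensors.get_obs(); print(o['tool_pos'],o['joint_pos'],o['ft_force'],o['width'])
S=np.array([491.,-167,0]); Pp=np.array([519.7,-389.4,0]); b=S-Pp; b/=np.linalg.norm(b)
print('bar dir',b)
for y in(b,-b):
  X=np.array([0,0,-1.]); Rt=R.from_matrix(np.c_[X,y,np.cross(X,y)]); print(Rt.as_euler('xyz',degrees=True))
  M=(S+Pp)/2; move([M[0],M[1],290],Rm=Rt)
  move([500,0,320],Rm=Rt)
```

```text
[508.20312547 154.48376455 263.50123462] [ 36.27463581  10.65750624 -43.97131872 116.24132981 -34.48633809
  45.37623716  87.11857494] [-0.20196885 -0.4254649  -2.67275135] 19.745676598657226
bar dir [-0.12798549  0.99177604  0.        ]
[-7.3531968 90.         0.       ]
shift [-0.5122 -0.6421  0.2775] turn [-0.071   0.0227 -0.0952]
shift [-0.2627 -0.1792  0.0857] turn [-0.071   0.0227 -0.0952]
[172.6468032  90.          0.       ]
shift [-0.5122 -0.6421  0.2775] turn [ 0.4093 -0.1286 -0.0307]
shift [-0.2627 -0.1792  0.0857] turn [ 0.4093 -0.1286 -0.0307]<sys>:0: UserWarning: Gimbal lock detected. Setting third angle to zero since it is not possible to uniquely determine all angles.
```

Request:
{"name": "servo_tool", "arguments": {"series": [[-0.02,-0.01,0.01,0.02,-0.006,-0.001],[-0.06,-0.04,0.02,0.045,-0.014,-0.003],[-0.1,-0.07,0.035,0.07,-0.022,-0.005],[-0.14,-0.1,0.045,0.095,-0.03,-0.007],[-0.18,-0.125,0.06,0.12,-0.038,-0.009],[-0.22,-0.15,0.07,0.145,-0.046,-0.011],[-0.25,-0.17,0.08,0.17,-0.053,-0.013],[-0.26,-0.18,0.086,0.195,-0.061,-0.015]]}}

```text
time: 7.4
tool_pos: [500.1, -0.1, 317.9]
tcp_rot: [127.9, 67.2, 33.1]
ft_force: [0.2, -0.1, -2.5]
width: 19.5
```

```bash
cat >> h.py <<'E'
b=np.array([-.128,.9918,0]); X=np.array([0,0,-1.]); S=np.array([491.,-167,0]); M=np.array([505,-278,0])
RB=R.from_matrix(np.c_[X,-b,np.cross(X,-b)])
E
python3 - <<'E'
from h import *
o=sensors.get_obs(); print(o['tool_pos'],o['joint_pos'],o['ft_force'],o['width'])
move([500,-120,320],Rm=RB); move([505,-278,310],Rm=RB)
E
```

```text
[ 5.00131951e+02 -8.32152525e-02  3.17913039e+02] [ 39.98433466  -1.47794701 -34.99170002 114.40267317 -19.28290979
  50.05450978  10.39776051] [ 0.16659183 -0.13848312 -2.53205392] 19.486293016445423
shift [-0.0548  0.029   0.2317] turn [ 0.2133 -0.0667 -0.0156]
shift [-0.1001  0.0691  0.5427] turn [ 0.2133 -0.0667 -0.0156]
```

Request:
{"name": "servo_tool", "arguments": {"series": [[-0.01,0.005,0.04,0.027,-0.008,-0.002],[-0.025,0.015,0.12,0.054,-0.016,-0.004],[-0.04,0.025,0.21,0.08,-0.025,-0.006],[-0.055,0.04,0.3,0.107,-0.034,-0.008],[-0.07,0.05,0.39,0.134,-0.042,-0.01],[-0.085,0.06,0.47,0.16,-0.05,-0.012],[-0.095,0.066,0.52,0.187,-0.058,-0.014],[-0.1,0.069,0.543,0.213,-0.067,-0.016]]}}

```text
time: 8.4
tool_pos: [506.6, -278.7, 309.1]
tcp_rot: [-21.9, 89.8, 165.5]
ft_force: [0.1, 0.3, -3.5]
width: 19.8
```

Run:
```python
from h import *
o=sensors.get_obs(); print(o['tool_pos'],o['joint_pos'],o['ft_force'],o['width'])
move([505,-278,310],Rm=RB)
w=cap('wrist','w3'); t=cap('top','top3'); s=cap('side','side3')
O=np.array([505,-278,151.])
print('wrist proj bar mid, free end, post',proj(w,[O,O+80*b,O-80*b,S+[0,0,183]]).round(0).tolist())
print('side',proj(s,[O,O+100*b,O-100*b,S+[0,0,183]]).round(0).tolist())
cv2.imwrite('pics/c3.png',np.hstack([cv2.resize(s['frame'][120:370,160:400],(400,416)),cv2.resize(w['frame'],(400,300))[:,:].copy() if 0 else cv2.copyMakeBorder(cv2.resize(w['frame'],(400,300)),0,116,0,0,0)]))
```

```text
[ 506.56992125 -278.68056265  309.07746263] [ 41.09359534  15.60198855 -20.69493158  93.69351782   5.76300807
  71.97359656 -63.32163594] [ 0.11125659  0.33684945 -3.54780546] 19.768368102865978
shift [-0.0018 -0.0018  0.0029] turn [0.0001 0.0006 0.0002]
wrist proj bar mid, free end, post [[250.0, 179.0], [185.0, 179.0], [316.0, 179.0], [150.0, 186.0]]
side [[251.0, 263.0], [240.0, 233.0], [265.0, 297.0], [239.0, 220.0]]
```

View pics/c3.png

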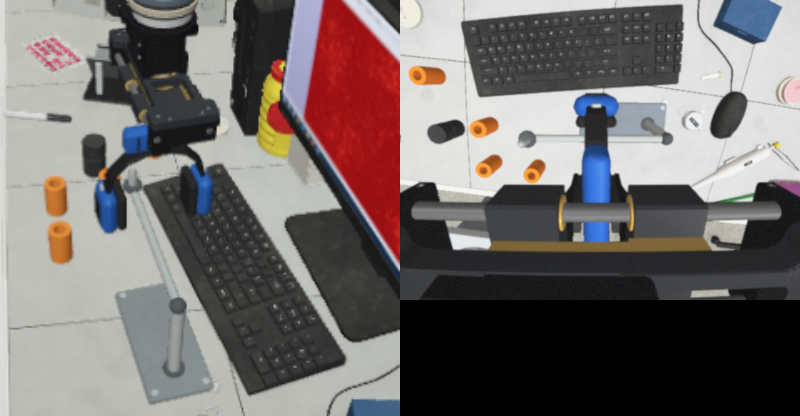

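The side view shows the ear defenders upright in the grip. In the wrist view the bar is horizontal at row ≈177 (predicted 179). I'll refine the bar line and the spigot position.

Run:
```python
from h import *
d=load('w3'); g=cv2.cvtColor(d['frame'],cv2.COLOR_BGR2GRAY)
for c in (180,190,200,210,220,285,290,300,310): print(c,g[164:194,c].tolist())
cv2.imwrite('pics/c4.png',np.vstack([cv2.resize(d['frame'][150:210,130:230],(800,480),interpolation=cv2.INTER_CUBIC)]))
```

```text
180 [234, 233, 231, 233, 233, 233, 227, 210, 174, 162, 183, 204, 216, 218, 219, 218, 212, 214, 226, 229, 230, 230, 230, 231, 229, 230, 230, 230, 230, 231]
190 [231, 232, 232, 232, 231, 230, 230, 222, 189, 167, 182, 203, 215, 219, 219, 220, 215, 214, 225, 229, 231, 230, 231, 231, 231, 231, 231, 232, 230, 229]
200 [232, 231, 232, 231, 231, 231, 230, 223, 189, 167, 183, 205, 215, 219, 220, 218, 212, 214, 224, 230, 231, 232, 231, 232, 232, 232, 231, 231, 230, 230]
210 [230, 229, 231, 230, 229, 229, 230, 222, 189, 166, 182, 202, 215, 218, 219, 218, 212, 208, 222, 229, 229, 230, 229, 231, 229, 230, 229, 226, 228, 229]
220 [230, 231, 231, 231, 230, 231, 229, 224, 189, 168, 181, 201, 216, 219, 219, 218, 214, 209, 224, 230, 231, 230, 229, 229, 230, 229, 230, 229, 228, 229]
285 [163, 162, 162, 167, 165, 165, 163, 161, 151, 154, 174, 199, 215, 218, 220, 219, 215, 196, 183, 206, 219, 221, 221, 224, 225, 225, 225, 225, 227, 228]
290 [162, 162, 163, 167, 165, 166, 166, 162, 150, 153, 175, 196, 213, 219, 219, 218, 216, 200, 188, 211, 221, 224, 225, 225, 226, 223, 223, 225, 224, 224]
300 [165, 164, 167, 165, 169, 167, 168, 162, 151, 150, 173, 197, 214, 219, 220, 219, 215, 200, 187, 214, 225, 226, 225, 225, 225, 226, 226, 227, 226, 227]
310 [131, 148, 161, 164, 166, 165, 162, 160, 152, 152, 172, 194, 214, 220, 220, 220, 215, 199, 193, 217, 230, 230, 229, 230, 229, 230, 230, 229, 229, 230]
```

View pics/c4.png

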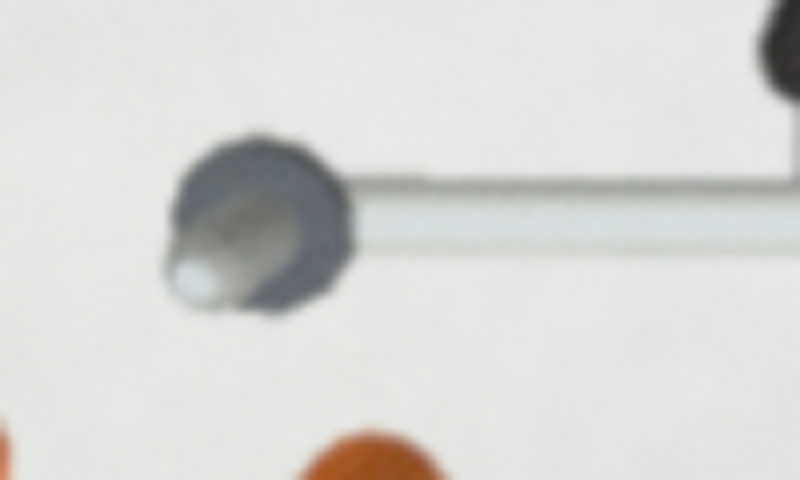

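The crop shows the seat disc centred at (162.9,178.0), the spigot tip at (154.1,185.4), and the bar centred at row ≈176.8.

Run:
```python
from h import *
d=load('w3'); o=sensors.get_obs()
B=onz(d,[(190,176.8),(305,176.8)],146); v=B[0]-B[1]; v/=np.linalg.norm(v); print('bar',B.round(1),v)
s1=onz(d,[(162.9,178)],155)[0]; s2=onz(d,[(154.1,185.4)],183)[0]; print('seat',s1,s2)
mid=s1-110*v; print('mid',mid)
# where is ear crown under TCP? lateral: grip centre in hand: x offset along tool z. block edge measured earlier: blue end in wrist
Tl=rot(o); print('tcp offset to bar line along tool z:', Tl.inv().apply(mid-o['tool_pos']))
m=cv2.inRange(cv2.cvtColor(d['frame'],cv2.COLOR_BGR2HSV),(105,130,50),(125,255,255))
print([ (r,np.flatnonzero(m[r,200:300])[[0,-1]]+200) for r in range(120,240,10) if m[r,200:300].any()])
```

```text
bar [[ 497.2 -203.6  146. ]
 [ 515.5 -345.   146. ]] [-0.12805458  0.99176712  0.        ]
seat [ 494.03888547 -172.75208805  155.        ] [ 492.56954303 -171.67128262  183.        ]
mid [ 508.12488932 -281.84647148  155.        ]
tcp offset to bar line along tool z: [153.74493551   5.78860382   0.43618941]
[(130, array([225, 276])), (140, array([224, 277])), (190, array([238, 264])), (200, array([235, 266])), (210, array([234, 268])), (220, array([234, 268])), (230, array([233, 269]))]
```

Request:
{"name": "servo_tool", "arguments": {"series": [[0.02,0,0,0,0,0],[0.06,0,0,0,0,0],[0.1,0,0,0,0,0],[0.14,0,0,0,0,0],[0.18,0,0,0,0,0],[0.22,0,0,0,0,0],[0.26,0,0,0,0,0],[0.27,0,0,0,0,0]]}}

```text
time: 9.55
tool_pos: [506.4, -274.9, 172.4]
tcp_rot: [-46.6, 89.7, 141.4]
ft_force: [-0.5, 0.7, -2.9]
width: 19.7
```

Request:
{"name": "servo_tool", "arguments": {"series": [[0.002,0,0,0,0,0],[0.004,0,0,0,0,0],[0.006,0,0,0,0,0],[0.008,0,0,0,0,0],[0.01,0,0,0,0,0],[0.012,0,0,0,0,0],[0.014,0,0,0,0,0],[0.016,0,0,0,0,0]]}}

```text
time: 10.55
tool_pos: [508.1, -275.9, 165.7]
tcp_rot: [-60.6, 89.9, 127.4]
ft_force: [-0.5, 0.0, -2.0]
width: 19.6
```

Request:
{"name": "servo_tool", "arguments": {"series": [[0.002,0,0,0,0,0],[0.004,0,0,0,0,0],[0.006,0,0,0,0,0],[0.008,0,0,0,0,0],[0.008,0,0,0,0,0],[0.008,0,0,0,0,0],[0.008,0,0,0,0,0],[0.008,0,0,0,0,0]]}}

```text
time: 11.55
tool_pos: [508.1, -275.9, 161.8]
tcp_rot: [-59.8, 89.9, 128.1]
ft_force: [-0.2, 0.5, -1.8]
width: 19.5
```

Request:
{"name": "servo_tool", "arguments": {"series": [[0.002,0,0,0,0,0],[0.004,0,0,0,0,0],[0.006,0,0,0,0,0],[0.006,0,0,0,0,0],[0.006,0,0,0,0,0],[0.006,0,0,0,0,0],[0.006,0,0,0,0,0],[0.006,0,0,0,0,0]]}}

```text
time: 12.55
tool_pos: [508.1, -275.9, 158.8]
tcp_rot: [-59.7, 89.9, 128.2]
ft_force: [-0.7, -0.5, -2.4]
width: 19.4
```

Run:
```python
from h import *
o=sensors.get_obs(); print(o['tool_pos'],o['ft_force'],o['wrist_torque'])
s=cap('side','side5')
cv2.imwrite('pics/c5.png',cv2.resize(s['frame'][180:340,190:330],(700,800))[:600])
```

```text
[ 508.05035207 -275.89742468  158.78267036] [-0.73626305 -0.50289498 -2.41130789] [ 0.0211125  -0.05407423 -0.00889876]
```

View pics/c5.png

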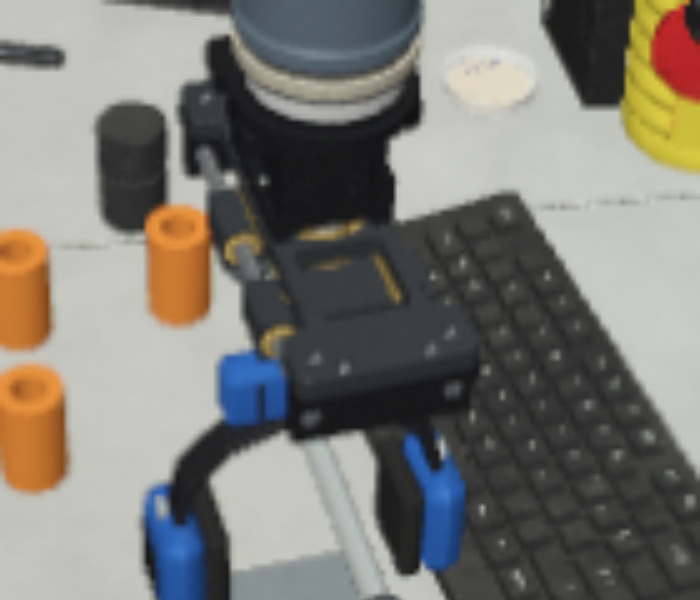

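The ear defenders straddle the bar, but there is no contact force yet. I'll keep lowering in small steps.

Request:
{"name": "servo_tool", "arguments": {"series": [[0.001,0,0,0,0,0],[0.002,0,0,0,0,0],[0.003,0,0,0,0,0],[0.004,0,0,0,0,0],[0.004,0,0,0,0,0],[0.004,0,0,0,0,0],[0.004,0,0,0,0,0],[0.004,0,0,0,0,0]]}}

```text
time: 13.6
tool_pos: [508.1, -275.9, 156.8]
tcp_rot: [-60.2, 89.9, 127.8]
ft_force: [-0.4, 0.4, -1.9]
width: 19.8
```

Request:
{"name": "servo_tool", "arguments": {"series": [[0.001,0,0,0,0,0],[0.002,0,0,0,0,0],[0.003,0,0,0,0,0],[0.003,0,0,0,0,0],[0.003,0,0,0,0,0],[0.003,0,0,0,0,0],[0.003,0,0,0,0,0],[0.003,0,0,0,0,0]]}}

```text
time: 14.6
tool_pos: [508.1, -275.9, 156.6]
tcp_rot: [-50.1, 89.9, 137.8]
ft_force: [-3.7, 2.0, 7.4]
width: 19.7
```

Contact at TCP 156.6, as expected (crown ≈151). Easing back slightly and opening.

Request:
{"name": "servo_tool", "arguments": {"hand": 0.7, "series": [[-0.001,0,0,0,0,0],[-0.001,0,0,0,0,0],[-0.001,0,0,0,0,0],[-0.001,0,0,0,0,0],[-0.001,0,0,0,0,0],[-0.001,0,0,0,0,0],[-0.001,0,0,0,0,0],[-0.001,0,0,0,0,0]]}}

```text
time: 15.6
tool_pos: [508.1, -275.9, 155.8]
tcp_rot: [-59.8, 89.9, 128.1]
ft_force: [0.2, -0.0, -0.4]
width: 60.9
```

Request:
{"name": "servo_tool", "arguments": {"series": [[-0.01,0,0,0,0,0],[-0.03,0,0,0,0,0],[-0.06,0,0,0,0,0],[-0.1,0,0,0,0,0],[-0.15,0,0,0,0,0],[-0.21,0,0,0,0,0],[-0.27,0,0,0,0,0],[-0.3,0,0,0,0,0]]}}

```text
time: 16.6
tool_pos: [509.0, -276.2, 308.6]
tcp_rot: [160.7, 89.9, -11.4]
ft_force: [0.5, 0.4, 0.1]
width: 60.8
```

Run:
```python
from h import *
o=sensors.get_obs(); print(o['time'],o['tool_pos'],o['joint_pos'],o['ft_force'])
s=cap('side','side6'); w=cap('wrist','w6')
cv2.imwrite('pics/c6.png',np.hstack([cv2.resize(s['frame'][190:340,190:330],(400,428)),cv2.resize(w['frame'][60:316,130:380],(400,428))]))
# sleeve target: jaws perp to bar direction
y=np.array([.9918,.128,0]); Rs=R.from_matrix(np.c_[X,y,np.cross(X,y)])
move([562,75,300],Rm=Rs); move([562,75,300],Rm=R.from_matrix(np.c_[X,-y,np.cross(X,-y)]))
```

```text
16.6 [ 508.97977871 -276.2312208   308.64726768] [ 41.01047042  15.54236841 -20.91743115  93.84607699   5.76408392
  71.53911229 -63.04818674] [0.4848085  0.44942498 0.10843384]
shift [ 0.0158 -0.6813 -0.2022] turn [-2.483e-01 -2.000e-04 -4.000e-04]
shift [ 0.0158 -0.6813 -0.2022] turn [ 2.517e-01 -4.000e-04  2.000e-04]
```

View pics/c6.png

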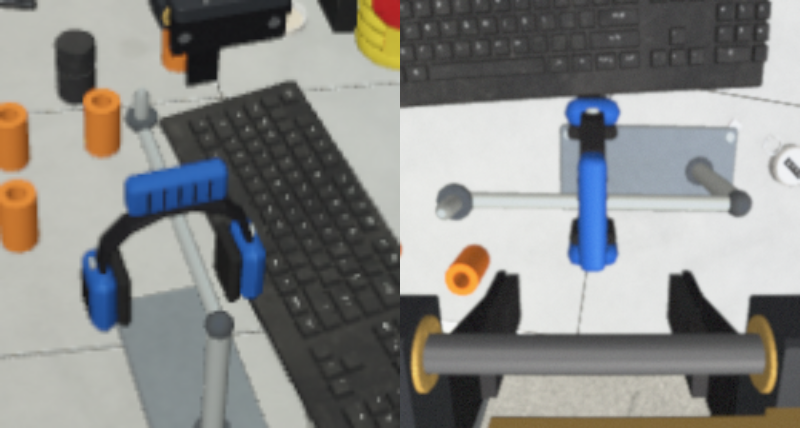

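The ear defenders hang squarely astride the bar, clear of the fingers. Next, the leftmost sleeve.

Request:
{"name": "servo_tool", "arguments": {"hand": 1, "series": [[0,-0.04,-0.01,-0.027,0,0],[0,-0.13,-0.035,-0.054,0,0],[0,-0.23,-0.065,-0.081,0,0],[0,-0.33,-0.1,-0.108,0,0],[0,-0.43,-0.13,-0.135,0,0],[0,-0.53,-0.16,-0.162,0,0],[0,-0.62,-0.185,-0.189,0,0],[0.01,-0.68,-0.2,-0.216,0,0]]}}

```text
time: 17.7
tool_pos: [559.5, 77.2, 300.3]
tcp_rot: [-128.3, 89.8, 137.9]
ft_force: [0.2, 0.3, 0.2]
width: 87.0
```

```bash
cat >> h.py <<'E'
ys=np.array([.9918,.128,0]); RS=R.from_matrix(np.c_[X,ys,np.cross(X,ys)])
E
python3 - <<'E'
from h import *
o=sensors.get_obs(); print(o['time'],o['tool_pos'],o['joint_pos'])
move([562,75,200],Rm=RS)
E
```

```text
17.7 [559.50878045  77.18191712 300.31291751] [ 21.87296574  18.07161129 -43.10526889  95.29317272  12.7231785
  71.82057507 -27.62216664]
shift [0.2006 0.0058 0.0044] turn [-0.0309 -0.0003  0.0004]
```

Request:
{"name": "servo_tool", "arguments": {"series": [[0.03,0.001,0.001,-0.01,0,0],[0.07,0.003,0.002,-0.02,0,0],[0.11,0.005,0.004,-0.031,0,0],[0.15,0.006,0.004,-0.031,0,0],[0.18,0.006,0.004,-0.031,0,0],[0.2,0.006,0.004,-0.031,0,0],[0.2,0.006,0.004,-0.031,0,0],[0.2,0.006,0.004,-0.031,0,0]]}}

```text
time: 18.7
tool_pos: [563.2, 72.6, 201.8]
tcp_rot: [174.3, 89.9, 91.2]
ft_force: [0.5, -0.4, 0.5]
width: 87.0
```

Run:
```python
from h import *
o=sensors.get_obs(); print(o['time'],o['tool_pos'],o['joint_pos'])
d=cap('wrist','w7')
m=cv2.inRange(cv2.cvtColor(d['frame'],cv2.COLOR_BGR2HSV),(4,120,60),(20,255,255))
for c in cv2.findContours(m,cv2.RETR_CCOMP,cv2.CHAIN_APPROX_NONE)[0]:
    if cv2.contourArea(c)>60: 
        e=cv2.fitEllipse(c); print(cv2.boundingRect(c),cv2.contourArea(c),np.round(e[0],1),np.round(e[1],1),onz(d,[e[0]],60)[0].round(1))
print('expected top centre',proj(d,[[562,75,60],[562,75,0]]).round(0).tolist())
```

```text
18.7 [563.24796187  72.6346124  201.77534518] [ 21.62393658  23.69530931 -43.2380793  102.27121379  18.20194877
  61.22621693 -21.20447594]
(360, 373, 14, 11) 72.0 [366.1 378.1] [ 8.  14.2] [ 779.3 -219.    60. ]
(231, 301, 260, 22) 3017.0 [393.3 312. ] [ 14.9 365.3] [784.1 -90.6  60. ]
(382, 248, 25, 47) 463.5 [393.8 271.3] [22.8 44.3] [765.4 -26.1  60. ]
(95, 248, 25, 47) 462.5 [107.5 271.1] [22.5 44. ] [391.  -70.6  60. ]
(182, 230, 10, 30) 92.0 [185.6 242.9] [ 8.7 27.4] [492.1 -16.   60. ]
(108, 228, 24, 26) 283.5 [121.1 238.5] [20.7 23.9] [410.6 -20.1  60. ]
(238, 158, 29, 36) 786.0 [251.9 176.2] [28.2 35.9] [564.3  79.1  60. ]
expected top centre [[250.0, 179.0], [250.0, 169.0]]
```

View pics/w7.png

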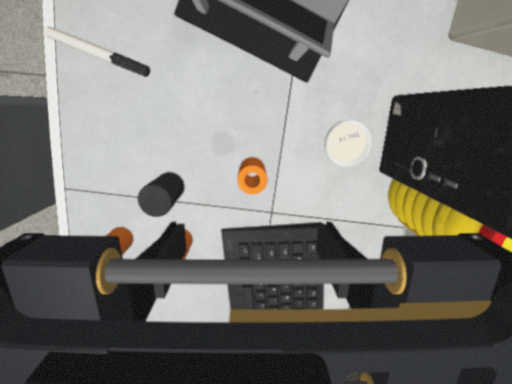

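The wrist view shows the sleeve's top ring at about (252,180), its hole visible, centred between the jaws. The can at (155,198) is clear.

Run:
```python
from h import *
d=load('w7')
h=cv2.cvtColor(d['frame'],cv2.COLOR_BGR2HSV)
m=cv2.inRange(h,(4,120,60),(20,255,255))
for r in range(160,198,2): print(r,''.join('#' if v>150 and k else ('o' if k else '.') for v,k in zip(h[r,234:272,2],m[r,234:272])))
for uv in ((252,180),(252.3,179.5)): print(onz(d,[uv],60))
P=onz(d,[(252.2,179.8)],60)[0]; move([P[0],P[1],24],Rm=RS)
```

```text
160 ...........oooooooooo#o###............
162 .........ooooooooooooo###o##..........
164 ........oooooooo##########oo#.........
166 .......oooo#################o#........
168 ......oo######################........
170 ......#########################.......
172 .....############..#############......
174 ....##########.........#########......
176 ....############.....ooo#########.....
178 ....#########oo##oooooooo########.....
180 ....########o####oooooooo########.....
182 ....###########oooooooooo########.....
184 ....#############ooooooo########......
186 .....#############oo############......
188 ......########################........
190 .........####################.........
192 ...........##############.............
194 ......................................
196 ......................................
[[564.9256813  74.6448128  60.       ]]
[[565.19912747  75.28046902  60.        ]]
shift [ 0.3559  0.004  -0.0036] turn [-0.0013 -0.0002 -0.0001]
```

Request:
{"name": "servo_tool", "arguments": {"series": [[0.03,0.004,-0.004,-0.001,0,0],[0.09,0.004,-0.005,-0.001,0,0],[0.15,0.004,-0.005,-0.001,0,0],[0.21,0.004,-0.005,-0.001,0,0],[0.27,0.004,-0.005,-0.001,0,0],[0.32,0.004,-0.005,-0.001,0,0],[0.35,0.004,-0.005,-0.001,0,0],[0.356,0.004,-0.005,-0.001,0,0]]}}

```text
time: 19.75
tool_pos: [563.8, 75.4, 22.2]
tcp_rot: [-123.4, 89.8, 153.9]
ft_force: [0.1, -0.1, 0.1]
width: 87.1
```

Request:
{"name": "servo_tool", "arguments": {"hand": 0, "series": [[0,0,0,0,0,0],[0,0,0,0,0,0],[0,0,0,0,0,0],[0,0,0,0,0,0],[0,0,0,0,0,0],[0,0,0,0,0,0],[0,0,0,0,0,0],[0,0,0,0,0,0]]}}

```text
time: 20.75
tool_pos: [564.3, 75.4, 23.2]
tcp_rot: [-146.1, 89.9, 131.2]
ft_force: [-1.0, -0.4, 2.1]
width: 36.0
```

Run:
```python
from h import *
o=sensors.get_obs(); print(o['time'],o['tool_pos'],o['width'],o['ft_force'])
d=cap('wrist','w8')
m=cv2.inRange(cv2.cvtColor(d['frame'],cv2.COLOR_BGR2HSV),(4,120,60),(20,255,255))
for c in cv2.findContours(m,cv2.RETR_CCOMP,cv2.CHAIN_APPROX_NONE)[0]:
    if cv2.contourArea(c)>60: print(cv2.boundingRect(c),cv2.contourArea(c))
for y in (-1,0,1):
  T=np.array(o['tool_pos']); print(proj(d,[T+[0,18*y,60-T[2]]]))
cv2.imwrite('pics/c8.png',d['frame'][150:330,150:360])
```

```text
20.75 [564.33802482  75.38159033  23.23988889] 36.00517022305582 [-0.9984783  -0.37332813  2.08888451]
(141, 303, 283, 20) 3336.0
(226, 284, 50, 11) 363.0
(312, 249, 14, 47) 262.5
(177, 249, 14, 47) 252.5
(218, 203, 66, 58) 2710.5
[[245.93314825 295.24232122]]
[[249.96513241 267.35798266]]
[[254.3266116 237.1127202]]
```

Gripped at 36.0 mm, with the ring edges where projected, so the sleeve is centred in the tool. Lifting, and re-measuring the seat from the earlier wrist picture.

Request:
{"name": "servo_tool", "arguments": {"series": [[-0.02,0,0,0,0,0],[-0.06,0,0,0,0,0],[-0.12,0,0,0,0,0],[-0.2,0,0,0,0,0],[-0.28,0,0,0,0,0],[-0.36,0,0,0,0,0],[-0.43,0,0,0,0,0],[-0.48,0,0,0,0,0]]}}

```text
time: 21.8
tool_pos: [564.8, 75.6, 266.6]
tcp_rot: [117.6, 89.8, 34.9]
ft_force: [0.1, 1.4, -0.4]
width: 36.1
```

Run:
```python
from h import *
for f in('w3','w6'):
    d=load(f); g=cv2.cvtColor(d['frame'],cv2.COLOR_BGR2GRAY)
    uv=proj(d,[[493.3,-172.2,155]])[0].round().astype(int); x0,y0=uv-20
    p=g[y0:y0+40,x0:x0+40]
    m=((p<150)).astype(np.uint8)
    n,l,st,c=cv2.connectedComponentsWithStats(m); i=l[20,20] or 1+np.argmax(st[1:,4]); 
    cc=cv2.findContours((l==i).astype(np.uint8),0,1)[0]; (cx,cy),r=cv2.minEnclosingCircle(max(cc,key=len))
    print(f,uv,st[i],(cx+x0,cy+y0,r),onz(d,[(cx+x0,cy+y0)],155), 'r exp',14*d['fx']/(d['position'][2]-155))
    if f=='w6':
        for row in p[::1]: print(''.join('#' if v<110 else '+' if v<160 else '-' if v<205 else '.' for v in row))
o=sensors.get_obs(); print(o['tool_pos'],o['width'],o['ft_force'])
move([493.3,-172.2,260],Rm=RS)
```

```text
w3 [162 179] [ 10   8  22  22 343] (np.float64(162.6904754638672), np.float64(177.5), 11.24893569946289) [[ 494.63294624 -172.47726879  155.        ]] r exp 11.985062087901397
w6 [164 181] [  9   9  22  21 337] (np.float64(163.95744705200195), np.float64(179.70212745666504), 11.08896255493164) [[ 495.04748302 -172.32244474  155.        ]] r exp 11.936700568232153
........................................
........................................
........................................
........................................
........................................
........................................
........................................
........................................
.................------.................
..............--++++#+++--..............
.............-++########++-.............
............-++###########+-............
...........-+##############++-..........
..........-+#################+---.------
.........-+###################+---------
.........-+#######++##########++--------
.........++####+++++##########+---------
.........+###++++++###########+--....
[... 365 characters left out ...]
.......
.........-....----+++#####++-...........
.........--..----+++####+++-............
...........------++++++++--.............
.............--..---++---...............
........................................
........................................
........................................
........................................
........................................
........................................
........................................
........................................
........................................
[564.78830638  75.62077111 266.58739917] 36.10726305893077 [ 0.05112931  1.39171157 -0.42431962]
shift [ 0.0121 -0.2047  0.4735] turn [-0.0002 -0.0002 -0.0004]
```

Request:
{"name": "servo_tool", "arguments": {"series": [[0,-0.02,0.04,0,0,0],[0,-0.05,0.11,0,0,0],[0,-0.08,0.19,0,0,0],[0,-0.12,0.27,0,0,0],[0,-0.15,0.35,0,0,0],[0,-0.18,0.42,0,0,0],[0.01,-0.2,0.465,0,0,0],[0.01,-0.204,0.4735,0,0,0]]}}

```text
time: 22.8
tool_pos: [492.5, -174.1, 258.7]
tcp_rot: [-135.7, 89.9, 141.4]
ft_force: [-0.1, 0.4, -0.3]
width: 36.0
```

Run:
```python
from h import *
o=sensors.get_obs(); print(o['tool_pos'],o['width'],o['ft_force'],o['joint_pos'])
move([493.8,-172.2,214],Rm=RS)
```

```text
[ 492.53665676 -174.08103565  258.65232856] 36.043781974360776 [-0.14761714  0.42730194 -0.30696846] [ 48.93086089  14.88582672 -40.69969932 103.99197659  10.61086406
  65.0528536   11.74039791]
shift [ 0.0893  0.003  -0.0033] turn [-0.0008 -0.0001  0.0001]
```

Request:
{"name": "servo_tool", "arguments": {"series": [[0.01,0.001,-0.001,-0.001,0,0],[0.03,0.002,-0.002,-0.001,0,0],[0.06,0.003,-0.003,-0.001,0,0],[0.08,0.003,-0.003,-0.001,0,0],[0.089,0.003,-0.003,-0.001,0,0],[0.089,0.003,-0.003,-0.001,0,0],[0.089,0.003,-0.003,-0.001,0,0],[0.089,0.003,-0.003,-0.001,0,0]]}}

```text
time: 23.8
tool_pos: [494.8, -171.0, 213.8]
tcp_rot: [-169.6, 89.9, 108.0]
ft_force: [-0.0, -0.4, -1.5]
width: 35.7
```

Run:
```python
from h import *
o=sensors.get_obs(); print(o['tool_pos'],o['width'],o['ft_force'])
move([493.8,-172.2,214],Rm=RS)
s=cap('side','side9'); w=cap('wrist','w9')
T=np.array(o['tool_pos']); uv=proj(s,[T-[0,0,24],[493.8,-172.2,183]]); print(uv)
x0,y0=(uv[1]-[28,34]).astype(int); print(x0,y0)
a=cv2.resize(s['frame'][y0:y0+60,x0:x0+60],(600,600),interpolation=cv2.INTER_CUBIC); cv2.imwrite('pics/c9.png',a)
```

```text
[ 494.78589194 -171.03266767  213.83489734] 35.69302329439249 [-0.0143303  -0.36608794 -1.49178611]
shift [-0.0003 -0.0023  0.0021] turn [ 0.0007 -0.0002  0.    ]
[[240.67154595 218.7377766 ]
 [240.29437191 221.31928723]]
212 187
```

View pics/c9.png

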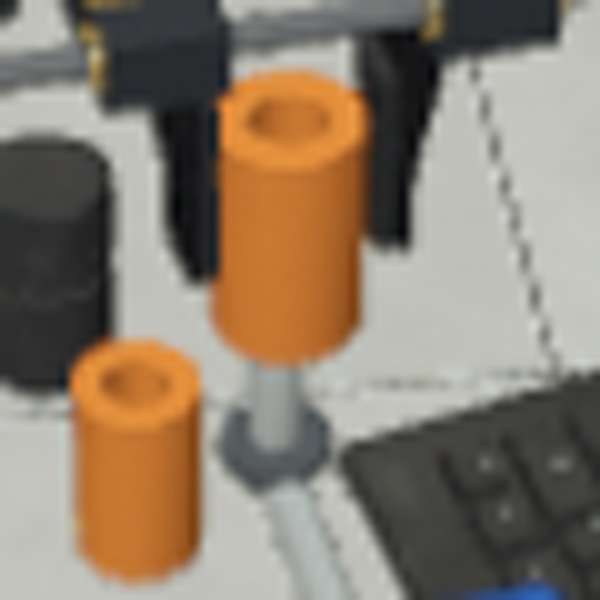

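The side crop shows the sleeve bottom centred at column ≈284.5 and the spigot at ≈277, so the sleeve is about 1.8 mm too far +x. I'll correct that and descend gently.

Request:
{"name": "servo_tool", "arguments": {"series": [[0,-0.002,0.001,0.0007,0,0],[0,-0.004,0.002,0.0007,0,0],[0,-0.004,0.002,0.0007,0,0],[0.006,-0.004,0.002,0.0007,0,0],[0.012,-0.004,0.002,0.0007,0,0],[0.018,-0.004,0.002,0.0007,0,0],[0.024,-0.004,0.002,0.0007,0,0],[0.028,-0.004,0.002,0.0007,0,0]]}}

```text
time: 24.9
tool_pos: [492.6, -172.1, 199.1]
tcp_rot: [-147.0, 89.9, 130.3]
ft_force: [-0.4, 0.8, -0.9]
width: 36.1
```

Request:
{"name": "servo_tool", "arguments": {"series": [[0.002,0,0,0,0,0],[0.005,0,0,0,0,0],[0.008,0,0,0,0,0],[0.011,0,0,0,0,0],[0.014,0,0,0,0,0],[0.016,0,0,0,0,0],[0.016,0,0,0,0,0],[0.016,0,0,0,0,0]]}}

```text
time: 25.9
tool_pos: [492.7, -172.2, 191.4]
tcp_rot: [-151.5, 89.9, 125.9]
ft_force: [-0.7, -0.4, -0.3]
width: 35.9
```

The sleeve is now about 15 mm over the spigot with no side force. Continuing to the seat.

Request:
{"name": "servo_tool", "arguments": {"series": [[0.004,0,0,0,0,0],[0.008,0,0,0,0,0],[0.012,0,0,0,0,0],[0.016,0,0,0,0,0],[0.02,0,0,0,0,0],[0.023,0,0,0,0,0],[0.025,0,0,0,0,0],[0.025,0,0,0,0,0]]}}

```text
time: 26.9
tool_pos: [492.6, -172.1, 178.8]
tcp_rot: [-147.1, 89.9, 130.3]
ft_force: [-0.2, 0.1, -0.6]
width: 36.0
```

Request:
{"name": "servo_tool", "arguments": {"series": [[0.001,0,0,0,0,0],[0.002,0,0,0,0,0],[0.003,0,0,0,0,0],[0.004,0,0,0,0,0],[0.004,0,0,0,0,0],[0.004,0,0,0,0,0],[0.004,0,0,0,0,0],[0.004,0,0,0,0,0]]}}

```text
time: 27.9
tool_pos: [492.8, -172.2, 178.2]
tcp_rot: [-121.7, 89.9, 155.7]
ft_force: [-3.0, 0.0, 8.9]
width: 36.1
```

Firm contact at TCP 178.2, exactly the height expected for the seat. Releasing and rising.

Request:
{"name": "servo_tool", "arguments": {"hand": 0.75, "series": [[-0.001,0,0,0,0,0],[-0.001,0,0,0,0,0],[-0.001,0,0,0,0,0],[-0.001,0,0,0,0,0],[-0.001,0,0,0,0,0],[-0.001,0,0,0,0,0],[-0.001,0,0,0,0,0],[-0.001,0,0,0,0,0]]}}

```text
time: 28.9
tool_pos: [492.6, -172.2, 177.4]
tcp_rot: [-148.6, 89.9, 128.8]
ft_force: [0.2, 0.1, 1.4]
width: 65.4
```

Request:
{"name": "servo_tool", "arguments": {"series": [[-0.02,0,0,0,0,0],[-0.06,0,0,0,0,0],[-0.1,0,0,0,0,0],[-0.15,0,0,0,0,0],[-0.2,0,0,0,0,0],[-0.25,0,0,0,0,0],[-0.28,0,0,0,0,0],[-0.28,0,0,0,0,0]]}}

```text
time: 29.9
tool_pos: [493.3, -172.3, 318.5]
tcp_rot: [105.5, 89.9, 22.9]
ft_force: [0.1, 0.2, -0.7]
width: 65.5
```

Run:
```python
from h import *
o=sensors.get_obs(); print(o['tool_pos'],o['width'],o['ft_force'])
s=cap('side','side10'); w=cap('wrist','w10')
cv2.imwrite('pics/c10.png',np.hstack([cv2.resize(s['frame'][180:330,190:330],(400,428)),cv2.resize(w['frame'][60:316,130:380],(400,428))]))
d=w; m=cv2.inRange(cv2.cvtColor(d['frame'],cv2.COLOR_BGR2HSV),(4,120,60),(20,255,255))
print('exp',proj(d,[[492.9,-172.2,215]]), proj(s,[[492.9,-172.2,215],[492.9,-172.2,155]]))
```

```text
[ 493.34010594 -172.33286851  318.53315442] 65.49741084428797 [ 0.13545949  0.18882962 -0.73149951]
exp [[250.66510521 191.24582025]] [[240.00743273 210.79979172]
 [239.83123688 230.26934665]]
```

View pics/c10.png

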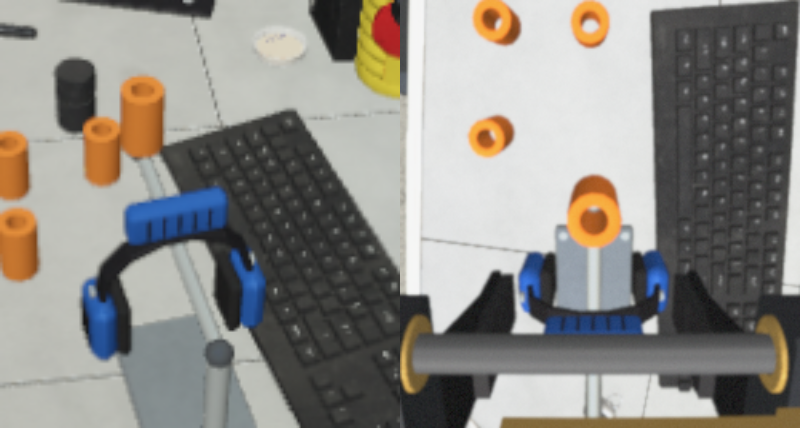

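The sleeve sits upright and fully down on the spigot. The ear defenders hang square astride the bar, the can and dish are in place, and the gripper is clear. Handing in.

```bash
python3 -c "
from cell import env; print(env.job_done())"
```

```text
the job is handed in; nothing more can be done
None
```

The ear defenders now hang over the bar and the stop sleeve is down on the spigot. I handed the job in at about 30 s of the 72 s allowed; the hand-in gives no verdict.

- **Ear defenders:** I lifted them off the rest along their own axis, turned them upright and lowered them astride the middle of the bar. Contact came at TCP height 156.6 mm, which puts the crown at about 151 mm, the top of the bar.
- **Stop sleeve:** I took the leftmost orange tube and corrected its position by about 2 mm from a close side view. It went onto the spigot without side force, and firm contact (about 9 N) came at 178.2 mm, the height that means fully seated.
- **Last checks:** The final side and wrist pictures show the ear defenders square on the bar with one cup on each side. The sleeve is upright on its seat, the can and dish look unmoved, and the gripper is clear at 318 mm.
- **Disagreement:** My estimates of the spigot's x position differed by about 2.5 mm (492.6 to 495.0). I settled it with the side view and used 493.
- **Pictures:** I viewed 12 pictures, two over the budget of 10.

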